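# Swing out the setting brace and hold the template leaf to its hinge

### The arm

A 7-joint arm with a two-finger parallel gripper is mounted at the origin on the work surface. World frame = base frame: x ahead of the robot, y to its left, z up, the work surface at z = 0. Lengths are in m, angles in rad, forces in N, time in s.
With the tool pointing down it reaches from about 0.425 to 0.825 m from the base axis. Payload 3.6 kg.
Tool frame: the origin (TCP) lies on the centre line of the jaws, within the pads' length; the fingertips stand 19 mm ahead of it and the grasp point (between the pads) is the TCP (tip_extent is the distance from the TCP to the fingertips, in m); z points along the fingers, y is the line along which they close (so a half turn about z gives the same grasp; the last joint's range is limited). The gripper opens to 93 mm and grips with 3 to 60 N. Pads are 15 mm wide; open, the fingers measure 128 mm over their backs; the gripper's body (75 mm by 188 mm) begins 65 mm behind the grasp point.
Start: joints at [-1.216, 0.615, -0.013, 1.423, 0.008, 1.103, -0.04], TCP at [0.242, 0.603, 0.238] pointing down, gripper open.
Joint ranges: [-3.12, 3.12], [-0.3, 2.06], [-1.34, 1.32], [0.26, 2.42], [-1.36, 4.5], [0.01, 1.98], [-2.84, 2.84]. Speed limits (rad/s): [2.79, 2.79, 3.14, 3.14, 3.14, 3.14, 3.14].

### API

Orientations are given as a 3x3 rotation matrix whose columns are the frame's x, y, z axes.
In Python, from rig import * gives the robot as it stands. The module is installed in compiled form; this text tells all that it offers.
- The arm moves only by the tool servo_tool, never from a script. Its argument "deltas" is a list of rows, each a list of 3 entries, a list of its own where there are three numbers: the turn, a rotation vector about the tool's x, y, z in degrees, then the shift along the tool's x, y, z in m, then the opening, from 0 (shut) to 1 (fully open). A call has 1 to 12 rows; each row is the pose to reach, as a shift and turn from the pose commanded when the call began, along the tool's axes at that moment; what a row does not reach only later rows make up. A row lasts 1/10 s, in which the tool goes at most 50 mm and 8.59 degrees, less where a joint would pass 70% of its speed; a pose out of reach is approached as far as the arm can. A call with a gripper value outside its range is refused whole. The fingers move at their own pace and stop on an object; the grip force is fixed at half the most. Time passes only in rows, so rows that repeat a pose let the fingers close. It gives the time, the measured TCP pose, the force, the opening and the grip force at its end, in the units of the state.
- get_obs(): the state, without advancing time (a new reading comes with each control period).
- get_image(name): name is "side" or "top" or "wrist"; returns a dict with "img" (400x640x3 uint8, blue, green, red), "camera_matrix" (3x3 intrinsics, pixels), "distortion" ([k1, k2, p1, p2, k3] as OpenCV has them; the pictures are not rectified), "xyz" and "attitude" of the camera in the world. Camera axes: x right, y up, looking along -z (the intrinsics and any distortion apply to the point x, -y, -z); pixel columns grow to the right and rows downward; lengths in m; the calibration is good to about 2 mm. A picture is of the moment at which its call begins. There is no depth.
- sign_off(): hands the job in; it is judged then, once.
The state is a dict: "clock": time; "joints": joint angles; "qvel": joint speeds; "tau": joint torques, N m; "tcp_pos": TCP position; "orientation": TCP orientation; "force": force on the tool from outside, world axes, zero at the start; "torque": the same for the moment, N m; "width": opening from 0.0 (shut) to 1.0 (fully open); "gripper_force": force on a finger pad.
Only numpy, scipy, OpenCV 4.12 (cv2) and the standard library are available. Lean on these libraries where they do the work, as an engineer would, in place of code of your own. Each camera call takes 0.05 s, during which the arm holds its last target. There are 200 camera calls.

### The job

On the setting stand, swing the green brace out over the turntable until it clicks home at its end stop. Then pick up the loose brass template leaf by its wooden handle and bring its knuckle between the brace's two knuckles so that the three holes line up for the hinge pin; finish still holding it there in the gripper, hanging free and not resting or pressing on the brace. Leave the turntable with its rosette, the nippers, the pot and the weight undisturbed.

Things in the scene. Friction and masses are not known exactly. Their poses are not given: they have to be found in the camera images.
- stand: fixed wooden setting stand; origin on the table under the brace's pivot axis, z up. Baseboard 150 (x) x 400 (y) x 15 mm, from y = -335 to +65 mm; a round dark wooden jamb block, 130 mm across, top 74 mm above the table, stands on the origin; turntable at y = -260 mm
- brace (a joint): swing of the green brace about the upright axis through the stand's origin, rad: 0 points along the stand's -x, growing counter-clockwise from above to the end stop at 1.571 (along the stand's -y, over the turntable). Stays where left (about 0.5 N at the peg). From 1.3 a sprung ball resists (a few N at the peg) up to 1.45; past 1.48 it snaps onto the stop; fully home reads above 1.52
- brace_hinge (a point): on the brace's pivot axis, at the height of the top of the green bar (105 mm above the table). Axes turn with the brace: -x points from the pivot along the bar, z up
- brace_peg (a point): centre of the top of the round wooden peg by which the brace is swung: 22 mm across, upright, rising 45 mm from the top of the green bar (bar 32 mm wide, 22 mm thick, top 105 mm above the table), 95 mm from the pivot. Axes as the brace's
- brace_bore (a point): middle of the gap between the brace's two brass knuckles, on their hole axis, 170 mm from the pivot, 94 mm above the table. y along the holes, x towards the pivot, z up. Knuckles: tubes 26 mm across, hole 14, each 26 long, gap 38 mm, open above and below and away from the pivot; their plate starts 18 mm from the hole axis. The hinge pin, 9 mm thick, lies on the baseboard, not to be handled
- leaf: loose brass template leaf, about 0.35 kg: plate 114 x 80 x 5 mm (x from -64 to +50 mm, y -40 to +40 mm), underside 10.5 mm above the leaf's origin, lying on two rubber feet and its knuckle. Origin at table level under the middle of the handle when it lies; x towards the knuckle, y along the knuckle's hole, z up
- leaf_handle (a point): centre of the top of the leaf's dark wooden block handle: 50 mm long (leaf x), 20 mm wide (leaf y), 40 mm tall, rising from the plate's top, 15.5 mm above the leaf's origin. The leaf balances near it. Axes as the leaf's
- leaf_bore (a point): centre of the leaf's single knuckle, a brass tube 26 mm across with a 14 mm hole, 30 mm long, on a 26 mm wide neck; 68 mm along +x from the handle and 13 mm above the leaf's origin. Axes as the leaf's: y along the hole, x from the handle to the knuckle. It belongs on brace_bore with the leaf's x, y, z axes along the brace's
- turntable_mark (a point): top of one outer rosette petal on the turntable, 69 mm from its centre, 56 mm above the table; the wooden disc is 220 mm across and turns if pushed
- nippers: loose steel tile nippers with red handles, lying flat, 190 mm long along their x, 70 mm wide, 18 mm high; origin at table level, about mid-length
- pot: loose blue ceramic pot of white grout spacers, 84 mm across, 60 mm high; origin at the centre of its underside
- weight: loose bronze weight, 70 mm across, 60 mm high with a small knob; origin at the centre of its underside

How it is judged:
On the way, in this order (a step that is already met when the one before it is completed fails the run):
1. the brace is swung out and seated in its end detent (value of joint brace above 1.52 rad), for 0.2 s.
2. the leaf is lifted off the table (height (world z) of leaf above 0.03 m and contact force between the fingers and leaf above 0.5 N), for 0.2 s.
At the end, for the whole second after the job is handed in: The brace is still home in its detent (above 1.52 rad); the gripper holds the leaf still, its knuckle centre within 5 mm of the middle of the brace's knuckle gap and its hole within 0.1 rad of the brace's hole axis, with less than 2 N between leaf and stand (value of joint brace above 1.52 rad and distance between leaf_bore and brace_bore below 0.005 m and angle between the y axis of leaf_bore and the y axis of brace_bore, either way round below 0.1 rad and contact force between the fingers and leaf above 1 N and contact force between leaf and stand below 2 N and linear speed of leaf below 0.03 m/s); the arm keeps its last pose, push and grip.
It fails at once if the turntable is turned (a petal moved more than 20 mm) (distance of turntable_mark from where it was at the start of the episode above 0.02 m).
It fails at once if the nippers are moved more than 20 mm (distance of nippers from where it was at the start of the episode above 0.02 m).
It fails at once if the pot is moved more than 20 mm (distance of pot from where it was at the start of the episode above 0.02 m).
It fails at once if the weight is moved more than 20 mm (distance of weight from where it was at the start of the episode above 0.02 m).
It also fails if it takes over 61 s, if anything falls off the work surface, if the arm or the gripper's body presses on something with over 40 N, if the wrist force passes 120 N, or if a joint passes its speed limit or range.

## Working session

There is one attempt and no reset: what is moved stays moved. The work goes in short steps, Python scripts to look and compute and a tool call to move; the robot and the scene stay as the last step left them, time stands still between calls to the robot, and variables do not carry over. Pictures are saved under pics/ and viewed, at most 10 in all, crops included, and the job is handed in when it is done.

Besides the shell and the picture viewer there is one more tool, called after "Call:" as name(argument=value, ...) on one line, values as JSON. servo_tool: Moves the arm, as the interface text tells. Its arguments: {"type":"object","properties":{"deltas":{"type":"array"}},"required":["deltas"]}

```bash
mkdir -p pics
python3 - <<'E'
from rig import *
import cv2,numpy as np
o=get_obs();print({k:np.round(v,3).tolist() for k,v in o.items()})
for n in ("top","side"):
    d=get_image(n);cv2.imwrite(f"pics/{n}0.png",d["img"])
    np.savez(f"{n}0.npz",**{k:np.array(v) for k,v in d.items()})
    print(n,np.round(d["camera_matrix"],1).tolist(),d["distortion"],d["xyz"],np.round(d["attitude"],3).tolist())
E
```

```text
{'clock': 0.0, 'joints': [-1.215, 0.616, -0.013, 1.425, 0.008, 1.103, -0.04], 'qvel': [0.002, 0.001, -0.002, -0.002, -0.0, 0.0, -0.0], 'tau': [0.0, -45.893, 0.209, -16.574, -0.061, 0.021, 0.0], 'tcp_pos': [0.242, 0.603, 0.236], 'orientation': [[-0.928, 0.373, -0.001], [0.373, 0.928, -0.002], [-0.0, -0.003, -1.0]], 'force': [0.106, -0.22, -0.467], 'torque': [0.06, 0.041, -0.018], 'gripper_force': 0.0, 'width': 1.003}
top [[502.6, 0.0, 315.2], [0.0, 502.6, 197.4], [0.0, 0.0, 1.0]] [-0.14393827  0.          0.          0.          0.        ] [0.4026019  0.00662614 1.54517421] [[0.021, 0.993, -0.115], [-1.0, 0.02, -0.005], [-0.002, 0.115, 0.993]]
side [[479.8, 0.0, 314.8], [0.0, 479.8, 197.8], [0.0, 0.0, 1.0]] [-0.06448761  0.          0.          0.          0.        ] [ 0.07797339 -0.55484275  1.00021111] [[0.753, 0.5, -0.429], [-0.659, 0.57, -0.492], [-0.001, 0.652, 0.758]]
```

View pics/top0.png

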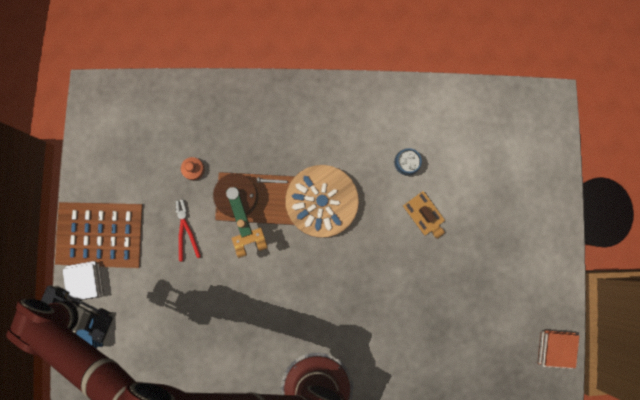

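View pics/side0.png

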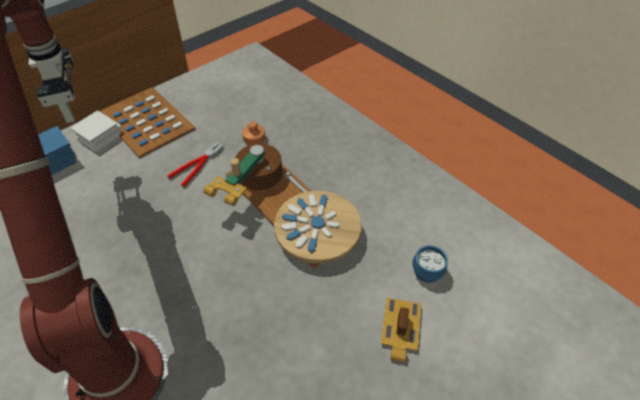

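Top view: the jamb is at about (235,196) and the turntable centre at (322,201). The brace points towards the robot, with its peg near (240,222) and its knuckles at about (250,240). The leaf is at about (427,214) with its knuckle at (438,232). The nippers are at (187,230), the weight at (192,168) and the pot at (408,161). The side view agrees.

```bash
cat > h.py <<'E'
import numpy as np,cv2
def load(f):
    return dict(np.load(f))
def ray(d,px):
    p=cv2.undistortPoints(np.array(px,float).reshape(-1,1,2),d["camera_matrix"],d["distortion"]).reshape(-1,2)
    v=np.c_[p[:,0],-p[:,1],-np.ones(len(p))]@np.array(d["attitude"]).T
    return np.array(d["xyz"]),v
def plane(d,px,z):
    o,v=ray(d,px); return o+v*((z-o[2])/v[:,2])[:,None]
def project(d,P):
    c=(np.atleast_2d(P)-d["xyz"])@np.array(d["attitude"])
    c=c*[1,-1,-1]
    return cv2.projectPoints(c,np.zeros(3),np.zeros(3),d["camera_matrix"],d["distortion"])[0].reshape(-1,2)
def two(d1,p1,d2,p2):
    o1,v1=ray(d1,[p1]);o2,v2=ray(d2,[p2]);A=np.c_[v1[0],-v2[0]]
    s=np.linalg.lstsq(A,o2-o1,rcond=None)[0];a=o1+s[0]*v1[0];b=o2+s[1]*v2[0]
    return (a+b)/2,np.linalg.norm(a-b)
E
python3 - <<'E'
from h import *
rois={"top":[(395,180,70,70),(205,160,80,105)],"side":[(370,285,60,80),(195,135,110,80)]}
tiles=[]
for n in rois:
    d=load(n+"0.npz");im=d["img"];hsv=cv2.cvtColor(im,cv2.COLOR_BGR2HSV)
    for i,(x,y,w,h) in enumerate(rois[n]):
        t=cv2.resize(im[y:y+h,x:x+w],(400,300),interpolation=cv2.INTER_CUBIC);tiles.append(t)
    x,y,w,h=rois[n][0]
    m=np.zeros(im.shape[:2],np.uint8);m[y:y+h,x:x+w]=cv2.inRange(hsv,(8,100,120),(30,255,255))[y:y+h,x:x+w]
    c=max(cv2.findContours(m,0,2)[0],key=cv2.contourArea)
    P=plane(d,c.reshape(-1,2),.0155)[:,:2];r=cv2.minAreaRect(P.astype(np.float32)*1000);print(n,"leaf",r)
    x,y,w,h=rois[n][1]
    m=np.zeros(im.shape[:2],np.uint8);m[y:y+h,x:x+w]=cv2.inRange(hsv,(35,60,20),(90,255,255))[y:y+h,x:x+w]
    c=max(cv2.findContours(m,0,2)[0],key=cv2.contourArea)
    P=plane(d,c.reshape(-1,2),.105)[:,:2];r=cv2.minAreaRect(P.astype(np.float32)*1000);print(n,"green",r)
cv2.imwrite("pics/crop.png",np.vstack([np.hstack(tiles[:2]),np.hstack(tiles[2:])]))
E
```

```text
top leaf ((527.4136352539062, -327.8463134765625), (140.78909301757812, 80.58137512207031), 36.70508575439453)
top green ((524.9629516601562, 234.9134979248047), (77.34857177734375, 32.957794189453125), 19.69343376159668)
side leaf ((527.7698364257812, -327.06494140625), (140.83673095703125, 80.24513244628906), 37.0982666015625)
side green ((517.060546875, 226.76348876953125), (132.18829345703125, 42.47731018066406), 21.489255905151367)
```

View pics/crop.png

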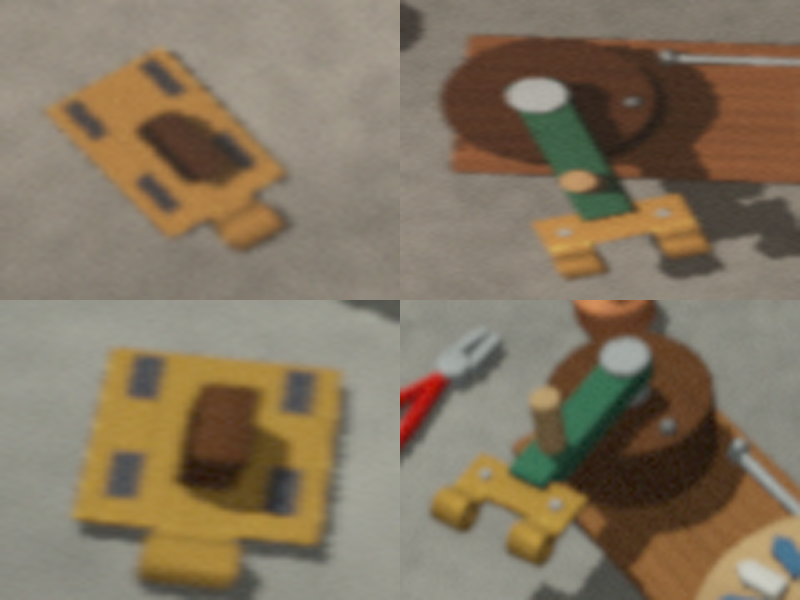

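The crop shows the leaf with its knuckle at lower right. The silver pivot cap is at top (232.4,193.2) and side (256.9,149.7). The peg top is at top (240.6,223) and side (235.4,161.1).

Run:
```python
from h import *
T=load("top0.npz");S=load("side0.npz")
piv,e=two(T,(232.4,193.2),S,(256.9,149.7));print("pivot cap",piv,e)
pg,e=two(T,(240.6,223),S,(235.4,161.1));print("peg",pg,e,"dist",np.linalg.norm((pg-piv)[:2]),"ang",np.arctan2(*(pg-piv)[1::-1]))
print("peg plane",plane(T,[(240.6,223)],.15),plane(S,[(235.4,161.1)],.15))
# turntable centre / jamb circle
for n,d,box in (("T",T,(275,150,100,100)),("S",S,(265,180,110,95))):
    hsv=cv2.cvtColor(d["img"],cv2.COLOR_BGR2HSV);x,y,w,h=box
    m=np.zeros(hsv.shape[:2],np.uint8);m[y:y+h,x:x+w]=cv2.inRange(hsv,(8,60,135),(25,200,255))[y:y+h,x:x+w]
    m=cv2.morphologyEx(m,cv2.MORPH_OPEN,np.ones((3,3)))
    c=cv2.convexHull(max(cv2.findContours(m,0,2)[0],key=cv2.contourArea))
    P=plane(d,c.reshape(-1,2),.05)[:,:2];print(n,"turntable",cv2.minEnclosingCircle((P*1000).astype(np.float32)))
for n,px in (("nip",[(180,205),(181,260),(199,256)]),("pot",[(408,160)]),("weight",[(192,168)])):
    print(n,plane(T,px,.01 if n=="nip" else .06)[:,:2])
```

```text
pivot cap [0.57582864 0.25274964 0.11073479] 0.0013446096389205654
peg [0.48813922 0.21954008 0.15024094] 0.0019536193240379993 dist 0.09376731750445792 ang -2.7795664201449175
peg plane [[0.4873024  0.22005616 0.15      ]] [[0.48909827 0.2192643  0.15      ]]
T turntable ((565.3992309570312, 2.1965584754943848), 115.46925354003906)
S turntable ((556.6990966796875, 17.64788246154785), 132.95765686035156)
nip [[0.54720581 0.43338035]
 [0.37756922 0.42238231]
 [0.39147368 0.36659927]]
pot [[ 0.6930686  -0.26350101]]
weight [[0.6556545  0.38844869]]
```

```bash
cat >> h.py <<'E'
def delta(o,p,yang):
    "shift in tool axes and turn about tool z (deg) to bring TCP to p, tool down, y at yang deg; from measured pose"
    from scipy.spatial.transform import Rotation as R
    M=np.array(o["orientation"]);a=np.radians(yang)
    y=np.array([np.cos(a),np.sin(a),0]);z=np.array([0,0,-1.]);G=np.c_[np.cross(y,z),y,z]
    return np.degrees(R.from_matrix(M.T@G).as_rotvec()).round(1).tolist(),(M.T@(np.array(p)-o["tcp_pos"])).round(4).tolist()
E
python3 - <<'E'
from rig import *
from h import *
o=get_obs();print(delta(o,[.488,.2195,.236],-69.3))
E
```

```text
([-0.1, 0.2, 137.4], [-0.3711, -0.2638, 0.0012])
```

Call:
servo_tool(deltas=[[[0,0,137],[-0.371,-0.264,0],1],[[0,0,137],[-0.371,-0.264,0],1],[[0,0,137],[-0.371,-0.264,0],1],[[0,0,137],[-0.371,-0.264,0],1],[[0,0,137],[-0.371,-0.264,0],1],[[0,0,137],[-0.371,-0.264,0],1],[[0,0,137],[-0.371,-0.264,0],1],[[0,0,137],[-0.371,-0.264,0],1],[[0,0,137],[-0.371,-0.264,0],1],[[0,0,137],[-0.371,-0.264,0],1],[[0,0,137],[-0.371,-0.264,0],1],[[0,0,137],[-0.371,-0.264,0],1]])

```text
clock: 1.3
tcp_pos: [0.4881, 0.2192, 0.2372]
orientation: [[0.58, 0.815, -0.001], [0.815, -0.58, -0.0], [-0.001, -0.001, -1.0]]
force: [0.3, 0.0, -0.4]
width: 1.003
gripper_force: 0.0
```

Call:
servo_tool(deltas=[[[0,0,34],[0,0,0],1],[[0,0,34],[0,0,0.02],1],[[0,0,34],[0,0,0.05],1],[[0,0,34],[0,0,0.08],1],[[0,0,34],[0,0,0.097],1],[[0,0,34],[0,0,0.097],0.5],[[0,0,34],[0,0,0.097],0.35],[[0,0,34],[0,0,0.097],0.35],[[0,0,34],[0,0,0.097],0.35],[[0,0,34],[0,0,0.097],0.35]])

```text
clock: 2.3
tcp_pos: [0.4885, 0.2202, 0.1415]
orientation: [[0.934, 0.358, 0.001], [0.358, -0.934, 0.001], [0.002, -0.0, -1.0]]
force: [0.1, 1.6, -0.1]
width: 0.622
gripper_force: 0.0
```

Run:
```python
from rig import *
from h import *
d=get_image("wrist");cv2.imwrite("pics/w1.png",d["img"])
o=get_obs();print(o["tcp_pos"],o["width"],o["force"],o["joints"].round(2) if hasattr(o["joints"],"round") else o["joints"])
piv=np.array([.576,.2525]);M=np.array(o["orientation"])
for a in np.linspace(-2.78,-1.55,9):
    p=piv+.095*np.array([np.cos(a),np.sin(a)])
    print(round(a,3),delta(o,[*p,o["tcp_pos"][2]],np.degrees(a)+90))
```

```text
[0.48844433 0.22012542 0.14138228] 0.579434400921367 [-0.21854889  0.37453198  0.33853159] [-0.84  0.62  0.59  1.88 -0.48  0.78 -1.19]
-2.78 ([-0.0, -0.1, 0.3], [-0.0017, 0.0007, -0.0])
-2.626 ([-0.0, -0.1, -8.5], [-0.0006, 0.0152, -0.0])
-2.472 ([-0.0, -0.1, -17.3], [0.0027, 0.0295, -0.0])
-2.319 ([-0.0, -0.1, -26.1], [0.0081, 0.043, -0.0])
-2.165 ([0.0, -0.1, -35.0], [0.0155, 0.0556, -0.0])
-2.011 ([0.0, -0.1, -43.8], [0.0247, 0.0669, 0.0])
-1.858 ([0.0, -0.1, -52.6], [0.0356, 0.0766, 0.0])
-1.704 ([0.0, -0.1, -61.4], [0.0478, 0.0845, 0.0])
-1.55 ([0.0, -0.1, -70.2], [0.0612, 0.0905, 0.0])
```

View pics/w1.png

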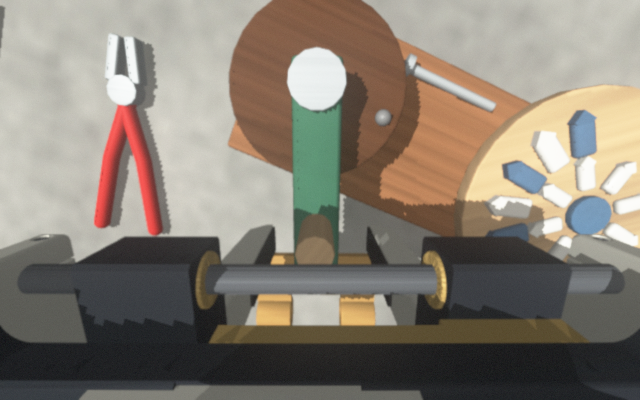

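The wrist view shows the peg at (316,245), centred between the fingers, with the nippers well clear. Next I swing the brace along the arc.

Call:
servo_tool(deltas=[[[0,0,0],[0,0,0],0.35],[[0,0,0],[0,0,0],0.35],[[0,0,-4.5],[-0.001,0.008,0],0.35],[[0,0,-8.5],[-0.0005,0.015,0],0.35],[[0,0,-17],[0.0025,0.0295,0],0.35],[[0,0,-26],[0.008,0.043,0],0.35],[[0,0,-30.5],[0.012,0.0495,0],0.35],[[0,0,-35],[0.0155,0.0555,0],0.35],[[0,0,-39.5],[0.02,0.0615,0],0.35],[[0,0,-44],[0.0245,0.067,0],0.35],[[0,0,-52.5],[0.0355,0.0765,0],0.35],[[0,0,-57],[0.0415,0.0805,0],0.35]])

```text
clock: 3.55
tcp_pos: [0.5559, 0.1591, 0.1406]
orientation: [[0.205, 0.979, -0.001], [0.979, -0.205, -0.0], [-0.0, -0.001, -1.0]]
force: [-2.7, 0.3, 1.5]
width: 0.35
gripper_force: 1.1
```

Run:
```python
from rig import *
from h import *
o=get_obs();print(o["tcp_pos"],o["width"],o["force"])
piv=np.array([.576,.2525])
for a in (-1.75,-1.7,-1.65,-1.6,-1.55,-1.5,-1.45):
    p=piv+.095*np.array([np.cos(a),np.sin(a)])
    print(a,delta(o,[*p,o["tcp_pos"][2]],np.degrees(a)+90))
```

```text
[0.55589176 0.15905596 0.1405922 ] 0.349962153713611 [-2.65982642  0.29198281  1.5347565 ]
-1.75 ([-0.1, 0.0, -1.5], [0.0006, 0.0031, -0.0])
-1.7 ([-0.1, 0.0, -4.4], [0.0009, 0.0079, -0.0])
-1.65 ([-0.1, 0.0, -7.3], [0.0013, 0.0126, -0.0])
-1.6 ([-0.1, 0.0, -10.1], [0.0021, 0.0173, -0.0])
-1.55 ([-0.1, 0.0, -13.0], [0.003, 0.0219, -0.0])
-1.5 ([-0.1, 0.0, -15.9], [0.0042, 0.0265, -0.0])
-1.45 ([-0.1, 0.0, -18.7], [0.0056, 0.0311, -0.0])
```

Call:
servo_tool(deltas=[[[0,0,-4.5],[0.001,0.008,0],0.35],[[0,0,-7],[0.0015,0.0125,0],0.35],[[0,0,-10],[0.002,0.0175,0],0.35],[[0,0,-13],[0.003,0.022,0],0.35],[[0,0,-13],[0.003,0.022,0],0.35]])

```text
clock: 4.05
tcp_pos: [0.5784, 0.1576, 0.1406]
orientation: [[-0.017, 1.0, 0.0], [1.0, 0.017, -0.0], [-0.0, 0.0, -1.0]]
force: [-0.0, -0.3, -0.0]
width: 0.35
gripper_force: 0.0
```

Run:
```python
from rig import *
from h import *
o=get_obs();print(o["tcp_pos"],o["width"],o["force"])
for n in("top","side","wrist"):
    d=get_image(n);np.savez(n+"1.npz",**{k:np.array(v) for k,v in d.items()})
T=load("top1.npz")["img"][160:265,205:365];S=load("side1.npz")["img"][130:260,190:370];
W=load("wrist1.npz")["img"]
cv2.imwrite("pics/c2.png",np.vstack([np.hstack([cv2.resize(T,(400,262)),cv2.resize(S,(400,262))]),cv2.resize(W,(800,500))[100:430]]))
```

```text
[0.57835479 0.15760969 0.14058202] 0.3502572138148938 [-0.03595098 -0.3215345  -0.00748461]
```

View pics/c2.png

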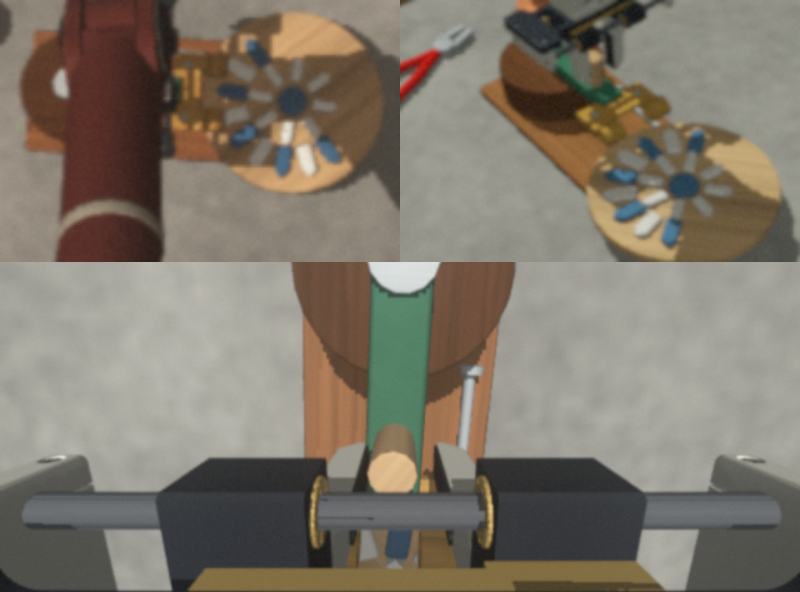

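The wrist view shows the bar parallel to the baseboard edges and the peg at (390,470), slightly to the trailing side. It seems to have snapped home, so I'll nudge it to confirm there is a hard stop.

Call:
servo_tool(deltas=[[[0,0,0],[0,0.002,0],0.35],[[0,0,0],[0,0.004,0],0.35],[[0,0,0],[0,0.005,0],0.35],[[0,0,0],[0,0.005,0],0.35]])

```text
clock: 4.6
tcp_pos: [0.5795, 0.1582, 0.1403]
orientation: [[-0.018, 1.0, -0.008], [1.0, 0.018, -0.001], [-0.0, -0.008, -1.0]]
force: [-6.4, -0.7, 4.6]
width: 0.349
gripper_force: 3.2
```

Call:
servo_tool(deltas=[[[0,0,0],[0,0,0],0.5],[[0,0,0],[0,-0.004,0],0.6],[[0,0,0],[0,-0.004,-0.02],0.8],[[0,0,0],[0,-0.004,-0.06],1],[[0,0,0],[0,-0.004,-0.11],1],[[0,0,-126],[-0.05,-0.01,-0.11],1],[[0,0,-126],[-0.481,-0.055,-0.11],1],[[0,0,-126],[-0.481,-0.055,-0.11],1],[[0,0,-126],[-0.481,-0.055,-0.11],1],[[0,0,-126],[-0.481,-0.055,-0.11],1],[[0,0,-126],[-0.481,-0.055,-0.11],1],[[0,0,-126],[-0.481,-0.055,-0.11],1]])

```text
clock: 5.8
tcp_pos: [0.5481, -0.1919, 0.251]
orientation: [[-0.878, 0.48, 0.002], [0.48, 0.878, -0.001], [-0.002, 0.0, -1.0]]
force: [1.7, -0.4, -1.3]
width: 0.996
gripper_force: 0.0
```

Run:
```python
from rig import *
from h import *
o=get_obs();print(o["tcp_pos"],o["width"],np.round(o["joints"],2),delta(o,[.533,-.324,.25],127))
```

```text
[ 0.54807423 -0.19194969  0.2510088 ] 0.9959891469136832 [ 0.29  0.49  0.02  1.62 -0.01  1.03  1.38] ([-0.1, 0.1, -65.7], [-0.0501, -0.1231, 0.0011])
```

Call:
servo_tool(deltas=[[[0,0,-65.5],[-0.05,-0.123,0],1],[[0,0,-65.5],[-0.05,-0.123,0],1],[[0,0,-65.5],[-0.05,-0.123,0],1],[[0,0,-65.5],[-0.05,-0.123,0],1],[[0,0,-65.5],[-0.05,-0.123,0],1],[[0,0,-65.5],[-0.05,-0.123,0],1],[[0,0,-65.5],[-0.05,-0.123,0],1],[[0,0,-65.5],[-0.05,-0.123,0],1],[[0,0,-65.5],[-0.05,-0.123,0],1]])

```text
clock: 6.7
tcp_pos: [0.5322, -0.3222, 0.2506]
orientation: [[-0.804, -0.594, 0.001], [-0.594, 0.804, -0.001], [-0.001, -0.001, -1.0]]
force: [0.7, -1.3, 0.3]
width: 1.0
gripper_force: 0.0
```

Run:
```python
from rig import *
from h import *
o=get_obs();print(o["tcp_pos"],np.round(o["joints"],2),delta(o,[.533,-.324,.25],127))
for n in("top","side","wrist"):
    d=get_image(n);np.savez(n+"2.npz",**{k:np.array(v) for k,v in d.items()})
T=load("top2.npz")["img"][160:265,205:365];S=load("side2.npz")["img"][130:260,190:370];
W=load("wrist2.npz")["img"]
cv2.imwrite("pics/c3.png",np.vstack([np.hstack([cv2.resize(T,(400,262)),cv2.resize(S,(400,262))]),cv2.resize(W,(540,338))[:,:].copy() if 0 else cv2.copyMakeBorder(cv2.resize(W,(540,338)),0,0,0,260,0)]))
```

```text
[ 0.53215709 -0.32216264  0.25060395] [ 0.67  0.57 -0.27  1.49  0.16  1.1   2.57] ([-0.1, 0.0, -0.6], [0.0004, -0.002, 0.0006])
```

View pics/c3.png

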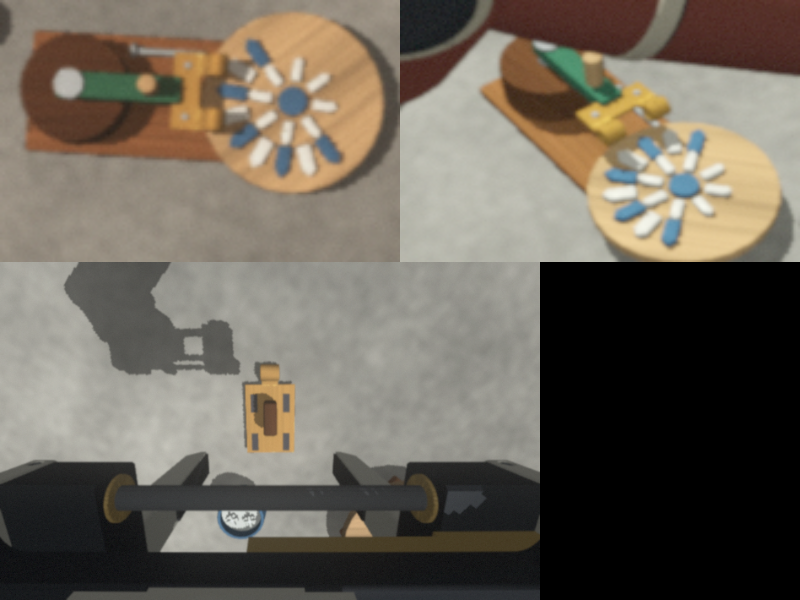

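Top view: the brace is straight along the stand and home, with cap, peg and plate all in line. In the wrist view (540 px scale) the leaf is at (270,415), upright, with its knuckle at (270,372) pointing along tool +x. Next I measure the leaf and the brace.

Run:
```python
from h import *
def ymask(d,box,lo=(12,110,90),hi=(32,255,255)):
    hsv=cv2.cvtColor(d["img"],cv2.COLOR_BGR2HSV);x,y,w,h=box
    m=np.zeros(hsv.shape[:2],np.uint8);m[y:y+h,x:x+w]=cv2.inRange(hsv,lo,hi)[y:y+h,x:x+w];return m
W=load("wrist2.npz")
m=ymask(W,(270,120,110,110),(8,90,80))
c=max(cv2.findContours(cv2.morphologyEx(m,cv2.MORPH_CLOSE,np.ones((9,9))),0,2)[0],key=cv2.contourArea)
P=plane(W,c.reshape(-1,2),.0155)[:,:2]*1000;r=cv2.minAreaRect(P.astype(np.float32));print("wrist leaf",r)
# plate only: use axis from rect, drop knuckle
a=np.radians(r[2]);
for u in ([np.cos(a),np.sin(a)],[-np.sin(a),np.cos(a)]):
    u=np.array(u);s=P@u; print(u.round(4),s.min().round(1),s.max().round(1))
m=ymask(W,(270,120,110,110),(0,60,20),(14,255,110));ct=max(cv2.findContours(m,0,2)[0],key=cv2.contourArea)
print("handle px bbox",cv2.boundingRect(ct),cv2.minAreaRect((plane(W,ct.reshape(-1,2),.0555)[:,:2]*1000).astype(np.float32)))
T=load("top2.npz");S=load("side2.npz")
pv,e=two(T,(205+68*.4,160+82*.4),S,(190+545*0+145*.45,130+45*.496))
print("cap plane T",plane(T,[(205+68*.4,160+83*.4)],.1107))
print("peg T",plane(T,[(205+146*.4,160+83*.4)],.15))
print("peg S",plane(S,[(190+193*.45,130+58*.496)],.15))
for n,d,box in(("T",T,(270,170,30,50)),("S",S,(265,165,70,50))):
    x,y,w,h=box;m=ymask(d,box,(16,150,100))
    cs=sorted(cv2.findContours(m,0,2)[0],key=cv2.contourArea);c=cs[-1].reshape(-1,2)
    print(n,len(cs),cv2.boundingRect(c));P=plane(d,c,.107)[:,:2]*1000;print(cv2.minAreaRect(P.astype(np.float32)))
    cv2.imwrite(f"m_{n}.png",m)
tt=cv2.resize(T["img"][170:220,265:300],(420,600),interpolation=cv2.INTER_CUBIC);
ss=cv2.resize(S["img"][165:215,265:330],(380,292),interpolation=cv2.INTER_CUBIC);ss=cv2.copyMakeBorder(ss,0,308,0,0,0)
cv2.imwrite("pics/c4.png",np.hstack([tt,ss]))
```

```text
wrist leaf ((527.1417846679688, -328.186767578125), (143.082763671875, 79.30543518066406), 37.10525131225586)
[0.7975 0.6033] 150.9 294.0
[-0.6033  0.7975] -619.4 -540.1
handle px bbox (313, 164, 14, 41) ((531.8102416992188, -324.7924499511719), (50.39569091796875, 16.37160873413086), 36.31919860839844)
cap plane T [[0.57524298 0.25368132 0.1107    ]]
peg T [[0.57228752 0.15890596 0.15      ]]
peg S [[0.57241078 0.1569691  0.15      ]]
T 1 (274, 182, 21, 30)
((569.2843627929688, 104.24298095703125), (54.95429992675781, 86.43550109863281), 88.57212829589844)
S 10 (269, 175, 42, 28)
((560.03564453125, 98.18727111816406), (67.05020141601562, 100.52066040039062), 87.09950256347656)
```

View pics/c4.png

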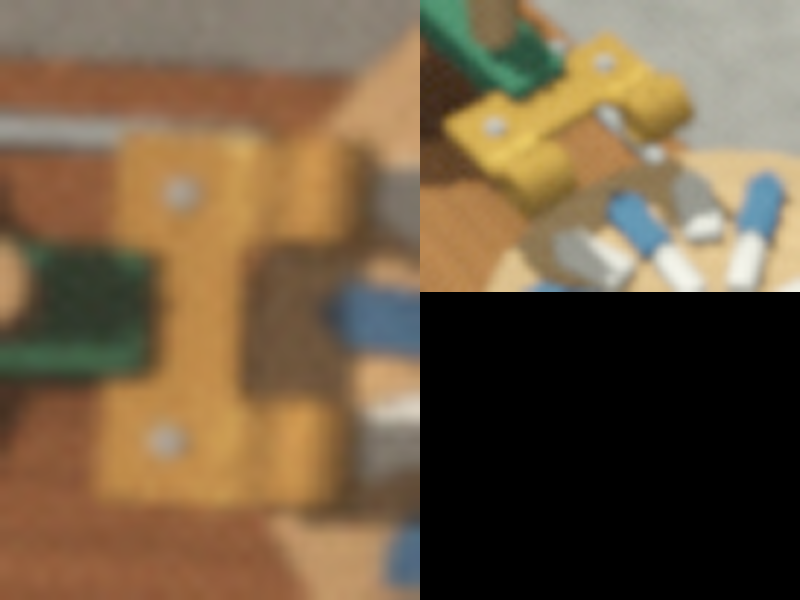

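Crop: the plate and knuckles are clear, and the gap midline is at about row 325 of 600, which is px (290,197.1). All the measurements agree to 2 mm. Next I grasp the handle.

Call:
servo_tool(deltas=[[[0,0,-0.7],[0.001,-0.0015,0.05],1],[[0,0,-0.7],[0.001,-0.0015,0.1],1],[[0,0,-0.7],[0.001,-0.0015,0.14],1],[[0,0,-0.7],[0.001,-0.0015,0.17],1],[[0,0,-0.7],[0.001,-0.0015,0.19],1],[[0,0,-0.7],[0.001,-0.0015,0.2],1],[[0,0,-0.7],[0.001,-0.0015,0.2105],1],[[0,0,-0.7],[0.001,-0.0015,0.2105],1],[[0,0,-0.7],[0.001,-0.0015,0.2105],0],[[0,0,-0.7],[0.001,-0.0015,0.2105],0],[[0,0,-0.7],[0.001,-0.0015,0.2105],0],[[0,0,-0.7],[0.001,-0.0015,0.2105],0]])

```text
clock: 8.05
tcp_pos: [0.5324, -0.3236, 0.0409]
orientation: [[-0.797, -0.605, 0.001], [-0.605, 0.797, -0.001], [-0.0, -0.001, -1.0]]
force: [-0.9, -0.6, 0.6]
width: 0.705
gripper_force: 0.0
```

Call:
servo_tool(deltas=[[[0,0,0],[0,0,0],0],[[0,0,0],[0,0,0],0],[[0,0,0],[0,0,0],0],[[0,0,0],[0,0,0],0],[[0,0,0],[0,0,0],0],[[0,0,0],[0,0,0],0]])

```text
clock: 8.65
tcp_pos: [0.532, -0.3233, 0.0401]
orientation: [[-0.797, -0.605, -0.0], [-0.605, 0.797, -0.0], [0.0, 0.0, -1.0]]
force: [0.4, -0.2, -0.1]
width: 0.216
gripper_force: 30.0
```

Call:
servo_tool(deltas=[[[0,0,0],[0,0,-0.01],0],[[0,0,0],[0,0,-0.03],0],[[0,0,0],[0,0,-0.06],0],[[0,0,0],[0,0,-0.1],0],[[0,0,0],[0,0,-0.14],0],[[0,0,0],[0,0,-0.18],0],[[0,0,3],[-0.01,0.01,-0.2],0],[[0,0,8],[-0.025,0.025,-0.21],0],[[0,0,14],[-0.04,0.043,-0.21],0],[[0,0,20],[-0.055,0.06,-0.21],0],[[0,0,26],[-0.07,0.077,-0.21],0],[[0,0,32],[-0.085,0.094,-0.21],0]])

```text
clock: 9.85
tcp_pos: [0.5421, -0.1957, 0.25]
orientation: [[-0.996, -0.087, -0.001], [-0.087, 0.996, 0.001], [0.001, 0.001, -1.0]]
force: [0.2, -0.0, -2.5]
width: 0.213
gripper_force: 30.0
```

Run:
```python
from rig import *
from h import *
o=get_obs();print(o["tcp_pos"],o["width"],o["force"],delta(o,[.5674,.015,.25],-1.95))
T=load("top2.npz");print(plane(T,[(290,197.1)],.105))
```

```text
[ 0.54210281 -0.19572784  0.25004259] 0.21308549952063308 [ 0.23803354 -0.00840489 -2.48997911] ([-0.0, -0.1, 96.9], [-0.0435, 0.2077, 0.0001])
[[0.56798718 0.08650002 0.105     ]]
```

Call:
servo_tool(deltas=[[[0,0,6],[-0.003,0.015,0],0],[[0,0,14],[-0.007,0.032,0],0],[[0,0,22],[-0.01,0.05,0],0],[[0,0,30],[-0.014,0.068,0],0],[[0,0,38],[-0.018,0.086,0],0],[[0,0,46],[-0.021,0.104,0],0],[[0,0,54],[-0.025,0.122,0],0],[[0,0,62],[-0.03,0.14,0],0],[[0,0,70],[-0.033,0.158,0],0],[[0,0,78],[-0.037,0.176,0],0],[[0,0,86],[-0.04,0.19,0],0],[[0,0,92],[-0.0435,0.2,0],0]])

```text
clock: 11.05
tcp_pos: [0.5671, 0.0082, 0.2499]
orientation: [[-0.053, 0.999, -0.002], [0.999, 0.053, 0.001], [0.001, -0.002, -1.0]]
force: [-0.3, -0.1, -4.0]
width: 0.212
gripper_force: 30.0
```

Call:
servo_tool(deltas=[[[0,0,3],[0.003,0.001,0.015],0],[[0,0,5],[0.004,0.001,0.035],0],[[0,0,5],[0.004,0.001,0.05],0],[[0,0,5],[0.004,0.001,0.055],0],[[0,0,5],[0.004,0.001,0.055],0]])

```text
clock: 11.55
tcp_pos: [0.568, 0.0103, 0.1945]
orientation: [[0.031, 1.0, -0.002], [1.0, -0.031, 0.0], [0.0, -0.002, -1.0]]
force: [0.7, 0.0, -2.7]
width: 0.214
gripper_force: 30.0
```

Run:
```python
from rig import *
from h import *
o=get_obs();print(o["tcp_pos"],o["width"],o["force"],delta(o,[.5674,.015,.195],-1.95))
for n in("top","side","wrist"):
    d=get_image(n);np.savez(n+"3.npz",**{k:np.array(v) for k,v in d.items()})
W=load("wrist3.npz")["img"];S=load("side3.npz")["img"]
cv2.imwrite("pics/c5.png",np.vstack([cv2.resize(W,(640,400))[:300],cv2.resize(S[130:280,230:390],(640,600))[100:400]]))
```

```text
[0.56801416 0.01033951 0.19451968] 0.21367082238489524 [ 0.66674598  0.00289034 -2.71603156] ([-0.1, -0.0, 0.2], [0.0046, -0.0008, -0.0005])
```

View pics/c5.png

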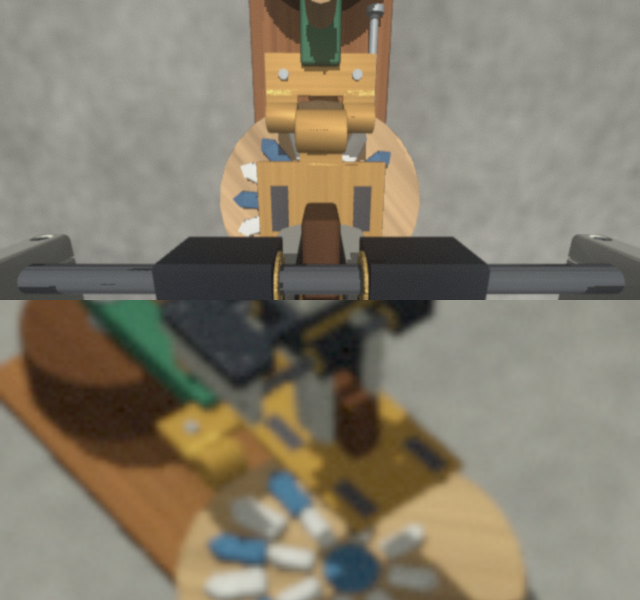

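The wrist view shows the leaf knuckle (296..347, rows 107-153) almost centred over the brace gap. The brace knuckle outer edges are at 266 and 375. Next I measure the offset to sub-pixel level.

```bash
cat > fit.py <<'E'
from h import *
import sys
def run(f,o,ztcp):
    W=load(f);im=cv2.GaussianBlur(W["img"],(3,3),0)
    hsv=cv2.cvtColor(im,cv2.COLOR_BGR2HSV);m=cv2.inRange(hsv,(10,110,70),(32,255,255))
    return W,im,m
E
python3 - <<'E'
from fit import *
W,im,m=run("wrist3.npz",0,0)
for r in (60,66,72,80,86,112,118,124,128,131,136,142,148,170,180,190,200):
    s=np.flatnonzero(np.diff(m[r,240:400].astype(int)))+240;print(r,s.tolist())
for c in (275,280,285,306,314,322,330,338,360,366):
    s=np.flatnonzero(np.diff(m[40:240,c].astype(int)))+40;print("col",c,s.tolist())
print(W["xyz"],W["attitude"].round(4).tolist())
E
```

```text
60 [252, 300, 340, 387]
66 [252, 323, 326, 329, 335, 387]
72 [253, 277, 288, 351, 362, 387]
80 [253, 281, 285, 354, 359, 386]
86 [253, 386]
112 [255, 384]
118 [255, 261, 264, 375, 377, 384]
124 [265, 374]
128 [266, 373]
131 [269, 372]
136 [295, 347]
142 [295, 345]
148 [297, 344]
170 [257, 384]
180 [257, 384]
190 [257, 269, 287, 353, 371, 383]
200 [258, 270, 288, 352, 370, 383]
col 275 [131, 161, 185, 231, 236]
col 280 [68, 79, 132, 161, 185]
col 285 [67, 80, 132, 161, 185]
col 306 [65, 101, 107]
col 314 [65, 100, 107]
col 322 [65, 100, 107]
col 330 [66, 100, 108]
col 338 [64, 102, 107]
col 360 [68, 79, 131, 160, 185]
col 366 [131, 161, 185, 231, 236]
[0.5716424  0.07482985 0.34249861] [[0.9995, 0.031, 0.0078], [-0.032, 0.9708, 0.2378], [-0.0002, -0.2379, 0.9713]]
```

```bash
cat >> fit.py <<'E'
from scipy.optimize import brentq
def offset(W,M,brace_mid,brace_row,leaf_mid,leaf_edge_row,leaf_far_row,zl):
    "tool-x/y positions of brace bore and leaf bore; zl = leaf origin height"
    tx,ty=M[:,0],M[:,1]
    def cyl(px,z,side):   # tangent ray to tube r=13 at axis height z; side=+1: silhouette on +tool x side
        o,v=ray(W,[px]);v=v[0];v2=np.array([v@tx,v[2]]);v2/=np.linalg.norm(v2);o2=np.array([o@tx,o[2]])
        x=o2[0]+v2[0]*(z-o2[1])/v2[1]          # ray crossing at axis height
        return x-side*.013/abs(v2[1])
    b=plane(W,[brace_mid],.095)[0];l=plane(W,[leaf_mid],zl+.0155)[0]
    e=plane(W,[(320,leaf_edge_row)],zl+.0155)[0]
    bx=cyl((320,brace_row),.094,-1)
    print("lateral brace",b@ty,"leaf",l@ty,"need dy mm",1000*(b-l)@ty)
    lx=[e@tx+.018,cyl((320,leaf_far_row),zl+.013,1)] 
    print("along brace",bx,"leaf",lx,"need dx mm",[1000*(bx-q) for q in lx])
    print("brace bore world xy",(b@ty)*ty[:2]+bx*tx[:2])
E
python3 - <<'E'
from rig import *
from fit import *
o=get_obs();W=load("wrist3.npz")
offset(W,np.array(o["orientation"]),(319.5,126),131.8,(320.6,160),161,107.3,o["tcp_pos"][2]-.040)
E
```

```text
lateral brace 0.5682059097641028 leaf 0.5692803712438471 need dy mm -1.074461479744297
along brace 0.10543583767464285 leaf [np.float64(0.09327641950737102), np.float64(0.09357528583573287)] need dx mm [np.float64(12.159418167271827), np.float64(11.86055183890998)]
brace bore world xy [0.57123277 0.08755996]
```

Call:
servo_tool(deltas=[[[0,0,0],[0.003,-0.001,0.01],0],[[0,0,0],[0.007,-0.001,0.022],0],[[0,0,0],[0.01,-0.001,0.034],0],[[0,0,0],[0.011,-0.001,0.041],0],[[0,0,0],[0.011,-0.001,0.0425],0],[[0,0,0],[0.011,-0.001,0.0425],0],[[0,0,0],[0.011,-0.001,0.0425],0]])

```text
clock: 12.4
tcp_pos: [0.5686, 0.0208, 0.1529]
orientation: [[0.032, 0.999, 0.001], [0.999, -0.032, -0.0], [-0.0, 0.001, -1.0]]
force: [0.8, -0.6, -2.1]
width: 0.214
gripper_force: 30.0
```

Run:
```python
from rig import *
from fit import *
o=get_obs();print(o["tcp_pos"],np.array(o["orientation"]).round(3).tolist(),o["force"])
d=get_image("wrist");np.savez("wrist4.npz",**{k:np.array(v) for k,v in d.items()})
W,im,m=run("wrist4.npz",0,0)
for r in list(range(66,150,5))+[160,170,180,190]:
    s=np.flatnonzero(np.diff(m[r,240:400].astype(int)))+240;print(r,s.tolist())
for c in (260,265,275,280,285,306,322,338,360,366,375,380):
    s=np.flatnonzero(np.diff(m[40:240,c].astype(int)))+40;print("col",c,s.tolist())
cv2.imwrite("pics/c6.png",cv2.resize(W["img"][40:230,220:420],(800,600),interpolation=cv2.INTER_CUBIC))
```

```text
[0.5686035  0.02079802 0.15294959] [[0.032, 0.999, 0.001], [0.999, -0.032, -0.0], [-0.0, 0.001, -1.0]] [ 0.80223238 -0.59120484 -2.07915019]
66 [243, 298, 343, 398]
71 [244, 273, 278, 365, 367, 398]
76 [244, 269, 283, 359, 372, 398]
81 [244, 270, 283, 359, 372, 397]
86 [244, 364, 367, 397]
91 [245, 397]
96 [245, 396]
101 [245, 396]
106 [245, 396]
111 [246, 395]
116 [246, 395]
121 [246, 395]
126 [247, 394]
131 [247, 248, 254, 387, 391, 394]
136 [255, 387]
141 [256, 386]
146 [259, 384]
160 [280, 284, 299, 343]
170 [256, 383]
180 [256, 383]
190 [258, 269, 287, 353, 371, 382]
col 260 [146, 161, 223, 232, 235]
col 265 [146, 161, 236]
col 275 [70, 85, 147, 160, 185, 231, 236]
col 280 [71, 85, 148, 160, 185]
col 285 [147, 160, 185]
col 306 [68]
col 322 [68]
col 338 [68]
col 360 [75, 82, 147, 161, 185]
col 366 [70, 86, 147, 161, 185, 231, 236]
col 375 [147, 161, 236]
col 380 [54, 147, 161, 236]
```

View pics/c6.png

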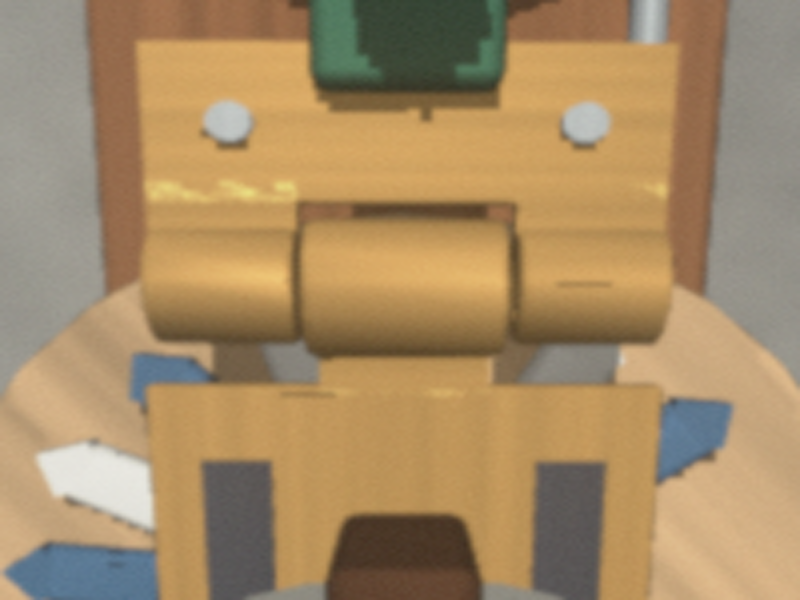

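The close view shows the leaf knuckle (crop 300..510) sitting between the gap edges (298..515). The brace near edge is at row 147.3 and the leaf plate edge at row 160.8.

Run:
```python
from rig import *
from fit import *
o=get_obs();W=load("wrist4.npz")
for mid in((320.9,130),(319.8,165)):
    offset(W,np.array(o["orientation"]),(321.1,135),147.3,mid,160.8,109,o["tcp_pos"][2]-.040)
# near silhouette of leaf knuckle
```

```text
lateral brace 0.5684675422745973 leaf 0.5683403154557418 need dy mm 0.12722681885541648
along brace 0.10548890309394161 leaf [np.float64(0.10427120752606714), np.float64(0.10350320759290808)] need dx mm [np.float64(1.2176955678744745), np.float64(1.9856955010335298)]
brace bore world xy [0.57152719 0.08740451]
lateral brace 0.5684675422745973 leaf 0.5676605422584475 need dy mm 0.8070000161497257
along brace 0.10548890309394161 leaf [np.float64(0.10427120752606714), np.float64(0.10350320759290808)] need dx mm [np.float64(1.2176955678744745), np.float64(1.9856955010335298)]
brace bore world xy [0.57152719 0.08740451]
```

Call:
servo_tool(deltas=[[[0,0,0],[0.0015,0.0003,0],0],[[0,0,0],[0.0015,0.0003,0.004],0],[[0,0,0],[0.0015,0.0003,0.008],0],[[0,0,0],[0.0015,0.0003,0.012],0],[[0,0,0],[0.0015,0.0003,0.016],0],[[0,0,0],[0.0015,0.0003,0.018],0],[[0,0,0],[0.0015,0.0003,0.018],0]])

```text
clock: 13.15
tcp_pos: [0.5683, 0.0226, 0.1342]
orientation: [[0.031, 1.0, -0.001], [1.0, -0.031, -0.0], [-0.0, -0.001, -1.0]]
force: [0.2, 0.5, -4.0]
width: 0.215
gripper_force: 30.0
```

Call:
servo_tool(deltas=[[[0,0,0],[0,0,0.003],0],[[0,0,0],[0,0,0.006],0],[[0,0,0],[0,0,0.009],0],[[0,0,0],[0,0,0.012],0],[[0,0,0],[0,0,0.0135],0],[[0,0,0],[0,0,0.0135],0],[[0,0,0],[0,0,0.0135],0]])

```text
clock: 13.85
tcp_pos: [0.5686, 0.0226, 0.1212]
orientation: [[0.031, 1.0, 0.0], [1.0, -0.031, -0.0], [-0.0, 0.0, -1.0]]
force: [0.4, -0.1, -2.8]
width: 0.214
gripper_force: 30.0
```

Run:
```python
from rig import *
from fit import *
o=get_obs();print(o["tcp_pos"],np.array(o["orientation"]).round(3).tolist(),o["force"],o["torque"])
for n in("wrist","side"):
    d=get_image(n);np.savez(n+"5.npz",**{k:np.array(v) for k,v in d.items()})
W,im,m=run("wrist5.npz",0,0)
cv2.imwrite("pics/c7.png",np.vstack([cv2.resize(W["img"][50:190,220:420],(571,400),interpolation=cv2.INTER_CUBIC),cv2.resize(load("side5.npz")["img"][160:230,255:398],(571,200),interpolation=cv2.INTER_CUBIC)]))
```

```text
[0.56861229 0.02261578 0.12115462] [[0.031, 1.0, 0.0], [1.0, -0.031, -0.0], [-0.0, 0.0, -1.0]] [ 0.43835648 -0.09014194 -2.80462208] [-0.10598295  0.08717599 -0.02662892]
```

View pics/c7.png

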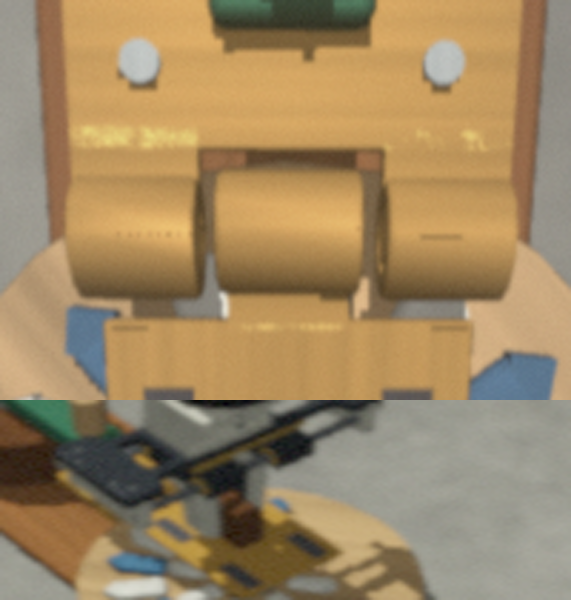

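The picture shows the leaf knuckle (215..363) between the brace knuckles (204..380) with clearance all round. It is about 0.6 mm left and 0.8 mm too far in, so I trim it, let it settle and hand in.

Call:
servo_tool(deltas=[[[0,0,0],[-0.0007,0.0006,0],0],[[0,0,0],[-0.0007,0.0006,0],0],[[0,0,0],[-0.0007,0.0006,0],0],[[0,0,0],[-0.0007,0.0006,0],0],[[0,0,0],[-0.0007,0.0006,0],0],[[0,0,0],[-0.0007,0.0006,0],0],[[0,0,0],[-0.0007,0.0006,0],0],[[0,0,0],[-0.0007,0.0006,0],0]])

```text
clock: 14.75
tcp_pos: [0.5691, 0.0219, 0.1211]
orientation: [[0.031, 1.0, -0.0], [1.0, -0.031, -0.0], [-0.0, -0.0, -1.0]]
force: [0.2, -0.7, -3.8]
width: 0.217
gripper_force: 30.0
```

```bash
python3 -c "
from rig import *
o=get_obs();print(o['tcp_pos'],o['force'],o['gripper_force'],abs(o['qvel']).max());print(sign_off())"
```

```text
[0.56911678 0.02192973 0.1211454 ] [ 0.15679286 -0.67374367 -3.81853665] 29.995396435260773 0.0015414336266679608
the job is handed in; nothing more can be done
None
```

The job is handed in at about 15 s (limit 61 s): the brace is home at its stop, and the gripper holds the leaf still with its knuckle centred in the brace's gap to about 1 mm by the wrist camera, with no sign of it pressing on the brace; the hand-in returned no verdict.

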